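Release a locked centrifuge lid with the emergency rod

ROBOT

A 7-joint arm with a two-finger parallel gripper is mounted at the origin on the work surface. World frame = base frame: x ahead of the robot, y to its left, z up, the work surface at z = 0. Lengths are in m, angles in rad, forces in N, time in s.
With the tool pointing down it reaches from about 0.4 to 0.85 m from the base axis. Payload 6.9 kg.
Tool frame: the origin (TCP) lies between the finger pads; the fingertips stand tcp_to_tips ahead of it and the grasp point (between the pads) lies 6 mm ahead of it (tcp_to_tips is the distance from the TCP to the fingertips, in m); z points along the fingers, y is the line along which they close (so a half turn about z gives the same grasp; the last joint's range is limited). The gripper opens to 85 mm and grips with 20 to 120 N. Pads are 22 mm wide; open, the fingers measure 114 mm over their backs; the gripper's body (76 mm by 85 mm) begins 54 mm behind the grasp point. The pads swing forward as they close: fully open they stand 13 mm farther back than shut.
Start: joints at [1.254, 0.507, -0.238, 1.5, 0.126, 1.149, -0.155], TCP at [0.256, -0.57, 0.256] pointing down, gripper open.
Joint ranges: [-3.08, 3.08], [-0.24, 2.05], [-1.43, 1.35], [0, 2.5], [-1.52, 4.66], [0.17, 1.96], [-2.89, 2.89]. Speed limits (rad/s): [2.39, 2.39, 3.14, 3.14, 3.14, 3.14, 3.14].

INTERFACE

Orientations are given as a unit quaternion [x, y, z, w].
In Python, from bench import state, snapshot, calibration, close_job, silhouettes, landmark_of, tcp_to_tips gives the robot as it stands. The module is installed in compiled form; this text tells all that it offers.
- The arm moves only by the tool move_arm, never from a script. Its argument "rows" is a list that holds one entry, the list of rows, each a list of 6 numbers: the shift along the tool's x, y, z in m, then the turn, a rotation vector about the tool's x, y, z in rad. In form: [[[dx, dy, dz, wx, wy, wz], ...]]. A call has 1 to 10 rows; each row is the pose to reach, as a shift and turn from the pose commanded when the call began, along the tool's axes at that moment; what a row does not reach only later rows make up. A row lasts 1/8 s, in which the tool goes at most 62.5 mm and 10.7 degrees, less where a joint would pass 70% of its speed; a pose out of reach is approached as far as the arm can. A call with a gripper value outside its range is refused whole. "grip" is the gripper command: -1 is fully open, 1 is shut, values between are in proportion, set as the call begins (left out, the last holds). The fingers move at their own pace and stop on an object; the grip force is fixed at half the most. Time passes only in rows, so rows that repeat a pose let the fingers close. It gives the time, the measured TCP pose, the force, the opening and the grip force at its end, in the units of the state.
- state(): the state, without advancing time (a new reading comes with each control period).
- snapshot(name): name is "side" or "top"; returns (picture, depth): 420x560x3 uint8, blue, green, red; 420x560 float32, m along the optical axis (not along the pixel's ray), 0 where there is no reading.
- calibration(name): a dict with "intrinsics" (3x3 intrinsics, pixels), "k1" (the pictures are not rectified: a ray, as slopes to the right and down, at radius r is drawn at 1 + k1 r^2 times it, then the intrinsics apply), "pose" (4x4, takes a point from camera to world coordinates). Camera axes: x right, y up, looking along -z (the intrinsics and any distortion apply to the point x, -y, -z); pixel columns grow to the right and rows downward; lengths in m; the calibration is good to about 2 mm. A picture is of the moment at which its call begins. calibration takes no time and is no camera call.
- close_job(): hands the job in; it is judged then, once.
Trained networks look in the newest picture that a camera, given by its name, has taken for a name from the list of things; names that differ only in an ending like _2 or _b are one class to them, and where a whole thing is asked for, a point or a joint stands for the part that bears it (a point fixed in the world has none). Each returns a list of dicts, best first, with "score" (0 to 1); they miss things now and then, are a little off and sometimes report something else, mostly with a low value. They report only what shows in the picture. A call takes as long as a camera call. They do not tell look-alikes from the thing itself.
- silhouettes(camera, target): "mask" (420x560 bool, what is visible of it) and "bbox" ([centre column, centre row, width, height] in pixels, round what is visible of it).
- landmark_of(camera, target): "centre" ([column, row] in pixels: a listed point, or the origin of a listed thing).
The state is a dict: "time": time; "joints": joint angles; "dq": joint speeds; "joint_efforts": joint torques, N m; "ee_pos": TCP position; "eef_rot": TCP orientation; "wrist_force": force on the tool from outside, world axes, zero at the start; "torque": the same for the moment, N m; "grip_width": finger opening in m; "gripper_force": force on a finger pad.
Only numpy, scipy, OpenCV 4.12 (cv2) and the standard library are available. Lean on these libraries where they do the work, as an engineer would, in place of code of your own. Each camera call takes 0.05 s, during which the arm holds its last target. There are 200 camera calls.

TASK

The power has failed and the centrifuge lid is locked. Take the orange-handled release rod from its stand, put it through the blue-framed slot in the sloping front, feel along the floor inside for the hidden release hole, and push the rod in until the release is fully home and the lid stands ajar. Leave the rod standing in the hole and let go, without shifting the bottle, the beaker or the slide box.

Things in the scene. Friction and masses are not known exactly. Their poses are not given: they have to be found in the camera images.
- centrifuge: White bench centrifuge, fixed, 380 mm deep, 280 wide, 210 high. Origin: at table height, midway across, 150 mm behind the front; its front is -x (towards the robot), z up. Its front slopes up to the rear at 35 deg to the horizontal; the slope reaches 87 mm up and down from the slot's centre and 140 mm to each side.
- slot (a point): Centre of the mouth of the blue-framed slot in the slope, 76 mm long in y, 16 mm wide up the slope. Axes: the upright machine's (-x front, y along the slot, z up). A straight-walled channel of the same size goes in square to the slope: the way out of it is (-0.574, 0, 0.819), 35 deg from vertical. 30 mm in along that line is a hard flat floor; the release hole is in that floor.
- plunger (a joint): Release plunger in the hole, m: 0 untouched, 0.012 fully home (end stop); needs 6 to 8 N, stays where left; it drives the lid, whose front edge is 25 mm up at home. The hole runs square to the slope, is 13 mm wide in y, as wide as the channel, its centre up to 22 mm either side of the slot centre (differs each time, hidden). Its top: 38 mm in from the slot's mouth, 50 mm when home.
- rod_grip (a point): Centre of the release rod's handle: orange plastic, 24 mm square, 60 mm long (30 mm above and below this point), with a black band near the top. x and y are square to its sides, z runs along the rod, away from the tip. The handle stands upright, its underside on top of the stand, the rod hanging in the stand. 90 g in all.
- rod_tip (a point): Round-ended tip of the steel rod, 8 mm diameter, 100 mm below the handle's underside, 130 mm below the handle's centre. The rod must rise 105 mm to clear the stand.
- stand: Fixed stand of the rod: grey column 44 mm square, 110 mm high on a dark 90 mm base 6 mm thick, with a 13 mm bore from above. Origin: underside centre.
- red_bottle: Bystander: red bottle, 56 mm diameter, 130 mm high, loose. Origin: underside centre.
- beaker: Bystander: empty glass beaker, 66 mm diameter, 80 mm high, loose. Origin: underside centre.
- slide_box: Bystander: white box of glass slides, 80 x 55 x 28 mm, loose. Origin: underside centre.
Things that resemble listed ones, but are neither listed nor needed, are in the scene too. What is shaped like the part that bears rod_grip but red is not meant.

How it is judged:
At the end, for the whole second after the job is handed in: The plunger is pressed at least 9.5 of its 12 mm (which holds the lid ajar), and the released rod stays in the hole: its tip at least 30 mm lower than the slot's mouth and within 65 mm of it, the rod leaning no more than 60 deg from vertical (value of joint plunger above 0.0095 m and z of rod_tip in the frame of slot below -0.03 m and distance between rod_tip and slot below 0.065 m and angle between rod_grip's own z axis and vertical below 1.05 rad); the robot touches nothing.
It fails at once if the bottle, beaker or slide box is shifted more than 30 mm (distance of any of red_bottle, beaker, slide_box from where it was at the start of the episode above 0.03 m).
It also fails if it takes over 48 s, if anything falls off the work surface, if the arm or the gripper's body presses on something with over 40 N, if the wrist force passes 120 N, or if a joint passes its speed limit or range.

## Working session

There is one attempt and no reset: what is moved stays moved. The work goes in short steps, Python scripts to look and compute and a tool call to move; the robot and the scene stay as the last step left them, time stands still between calls to the robot, and variables do not carry over. Pictures are saved under pics/ and viewed, at most 10 in all, crops included, and the job is handed in when it is done.

Besides the shell and the picture viewer there is one more tool, called after "Request:" by a JSON object that holds its "name" and its "arguments". move_arm: Moves the arm, as the interface text tells. Its arguments: {"type":"object","properties":{"rows":{"type":"array","items":{"type":"array","items":{"type":"array","items":{"type":"number"}}}},"grip":{"type":"number"}},"required":["rows"]}

```bash
mkdir -p pics
cat > h.py <<'E'
import numpy as np, cv2
from bench import *
def px2ray(cam,uv):
    c=calibration(cam);K=np.array(c["intrinsics"]);T=np.array(c["pose"]);k=c["k1"]
    d=(np.array(uv,float)-K[:2,2])/[K[0,0],K[1,1]]
    s=d.copy()
    for _ in range(20): s=d/(1+k*(s@s))
    return T[:3,3],T[:3,:3]@np.array([s[0],-s[1],-1.])
def pt(cam,uv,depth): 
    o,r=px2ray(cam,uv); return o+r*depth
def tri(uv1,uv2,c1="side",c2="top"):
    o1,r1=px2ray(c1,uv1);o2,r2=px2ray(c2,uv2)
    A=np.stack([r1,-r2],1);x=np.linalg.lstsq(A,o2-o1,rcond=None)[0]
    a=o1+r1*x[0];b=o2+r2*x[1]; return (a+b)/2,np.linalg.norm(a-b)
def proj(cam,p):
    c=calibration(cam);K=np.array(c["intrinsics"]);T=np.array(c["pose"])
    q=T[:3,:3].T@(np.asarray(p)-T[:3,3]);s=np.array([q[0],-q[1]])/-q[2]
    s=s*(1+c["k1"]*(s@s)); return s*[K[0,0],K[1,1]]+K[:2,2]
E
python3 - <<'E'
from h import *
np.set_printoptions(precision=4,suppress=True)
print(state(),tcp_to_tips)
for n in ("side","top"):
    p,d=snapshot(n);cv2.imwrite(f"pics/{n}0.png",p);np.save(f"{n}0.npy",d)
    print(n,calibration(n))
    for t in ("slot","rod_grip","stand","centrifuge","red_bottle","beaker","slide_box"):
        print(t,[(np.round(x["score"],2),np.round(x["centre"],1)) for x in landmark_of(n,t)][:3])
E
```

```text
{'time': 0.0, 'joints': array([ 1.2545,  0.5084, -0.2375,  1.5011,  0.1257,  1.1489, -0.1548]), 'dq': array([-0.0003, -0.0009,  0.0008,  0.0011, -0.0006,  0.0011, -0.    ]), 'joint_efforts': array([ -0.0004, -62.0587,  -2.1861, -24.9657,   0.0129,   0.0118,
         0.    ]), 'ee_pos': array([ 0.2556, -0.5699,  0.2554]), 'eef_rot': array([ 0.9779,  0.2093, -0.0002, -0.0009]), 'wrist_force': array([ 0.7573,  0.1864, -0.009 ]), 'torque': array([ 0.0489,  0.0421, -0.0509]), 'gripper_force': 0.0, 'grip_width': 0.08535361257253134} 0.025
side {'intrinsics': array([[539.9468,   0.    , 276.2905],
       [  0.    , 539.9468, 213.931 ],
       [  0.    ,   0.    ,   1.    ]]), 'k1': -0.2044042174173623, 'pose': array([[ 0.9924,  0.0845, -0.0893,  0.4176],
       [-0.1206,  0.5281, -0.8406, -1.2735],
       [-0.0239,  0.845 ,  0.5342,  0.9069],
       [ 0.    ,  0.    ,  0.    ,  1.    ]])}
slot [(np.float64(0.84), array([280.9, 178.7]))]
rod_grip [(np.float64(0.86), array([214.5, 265.8])), (np.float64(0.84), array([258.9, 270.3])), (np.float64(0.71), array([304.2, 285.9]))]
stand [(np.float6
[... 356 characters left out ...]
[  0.    , 437.7144, 207.984 ],
       [  0.    ,   0.    ,   1.    ]]), 'k1': -0.04820428690894946, 'pose': array([[ 0.0041,  0.9895, -0.1448,  0.3487],
       [-1.    ,  0.0033, -0.0058,  0.0079],
       [-0.0052,  0.1448,  0.9894,  1.3132],
       [ 0.    ,  0.    ,  0.    ,  1.    ]])}
slot [(np.float64(0.69), array([238.4, 185.2]))]
rod_grip [(np.float64(0.69), array([374.2, 260.1])), (np.float64(0.46), array([407.5, 189.5]))]
stand [(np.float64(0.81), array([377.1, 228.4]))]
centrifuge [(np.float64(0.91), array([239.3, 172.5]))]
red_bottle [(np.float64(0.65), array([371.3, 157.8]))]
beaker [(np.float64(0.82), array([139.7, 215.2]))]
slide_box [(np.float64(0.77), array([312.9, 251.9]))]
```

View pics/side0.png

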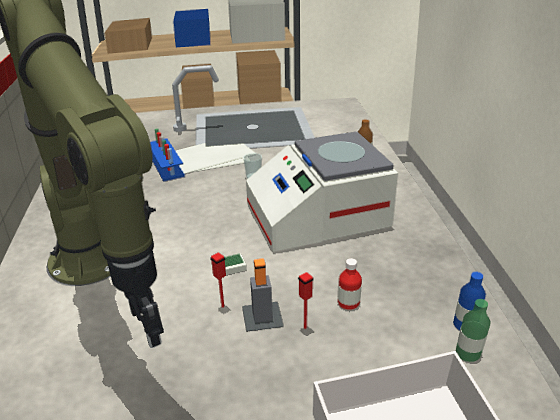

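View pics/top0.png

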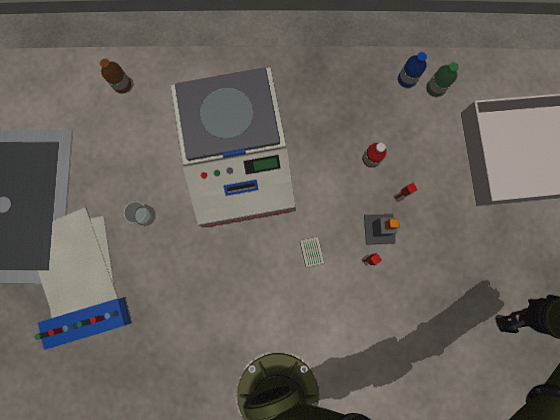

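The orange handle is at side (259,271) / top (393,224). The blue slot is at side (281,183) / top (241,187). Red decoys flank the stand at top (373,259) and (408,190). Next step is measuring by colour and depth.

```bash
cat > m.py <<'E'
from h import *
np.set_printoptions(precision=4,suppress=True)
def cloud(n,mask,d):
    v,u=np.nonzero(mask&(d>0)); return np.array([pt(n,(a,b),d[b,a]) for a,b in zip(u,v)])
C={}
for n,bx in (("side",((245,255,275,290),(268,168,295,200))),("top",((380,215,405,236),(220,176,262,198)))):
    p=cv2.imread(f"pics/{n}0.png");d=np.load(f"{n}0.npy");h=cv2.cvtColor(p,cv2.COLOR_BGR2HSV)
    for nm,b,lo,hi in (("or",bx[0],(5,120,80),(22,255,255)),("bl",bx[1],(105,130,50),(125,255,255))):
        m=cv2.inRange(h,np.array(lo),np.array(hi))>0; k=np.zeros_like(m);k[b[1]:b[3],b[0]:b[2]]=1;m&=k
        v,u=np.nonzero(m);Q=cloud(n,m,d);C[n+nm]=Q
        r=cv2.minAreaRect(np.stack([u,v],1).astype(np.float32))
        print(n,nm,m.sum(),u.min(),u.max(),v.min(),v.max(),"rect",r,"\n lo",Q.min(0),"hi",Q.max(0),"med",np.median(Q,0))
        C[n+nm+"r"]=r
print("slot tri",tri(C["sideblr"][0],C["topblr"][0]))
Q=C["topor"];z=Q[:,2].max();T=Q[Q[:,2]>z-.008];print("handle top",T.mean(0),T.min(0),T.max(0),cv2.minAreaRect((T[:,:2]*1000).astype(np.float32)))
# slot direction
for n in ("sidebl","topbl"):
    Q=C[n];c=Q.mean(0);w,V=np.linalg.eigh(np.cov((Q-c).T));print(n,c,"normal",V[:,0],"long",V[:,2],np.sqrt(w))
# slope plane from top depth
d=np.load("top0.npy")
k=np.zeros(d.shape,bool);k[172:212,195:285]=1
Q=cloud("top",k,d);cc=Q[:,0]
best=None;rng=np.random.default_rng(0)
for _ in range(400):
    a=Q[rng.choice(len(Q),3,False)];nn=np.cross(a[1]-a[0],a[2]-a[0]);nn/=np.linalg.norm(nn)+1e-12
    i=abs((Q-a[0])@nn)<.004
    if best is None or i.sum()>best.sum(): best=i
P=Q[best];w,V=np.linalg.eigh(np.cov((P-P.mean(0)).T));nn=V[:,0]*np.sign(V[2,0]);print("plane",nn,P.mean(0),len(P),len(Q),"tilt",np.degrees(np.arccos(nn[2])),"yaw",np.degrees(np.arctan2(-nn[1],-nn[0])))
# stand top/base
m=silhouettes
E
python3 m.py
```

```text
side or 257 254 265 259 284 rect ((259.7132263183594, 271.4847717285156), (25.57769203186035, 10.61581039428711), 85.91438293457031) 
 lo [ 0.4664 -0.3227  0.1106] hi [ 0.4899 -0.2943  0.1732] med [ 0.478  -0.3163  0.1475]
side bl 103 273 288 173 192 rect ((280.0769348144531, 182.61537170410156), (17.19570541381836, 9.984603881835938), 56.3099365234375) 
 lo [0.5602 0.0562 0.1119] hi [0.5963 0.1472 0.1531] med [0.5797 0.1061 0.1373]
top or 85 388 398 218 229 rect ((392.891845703125, 223.35134887695312), (9.535140991210938, 11.507928848266602), 80.53767395019531) 
 lo [ 0.4667 -0.3174  0.1086] hi [ 0.4909 -0.2927  0.1758] med [ 0.4774 -0.3054  0.1695]
top bl 186 224 257 180 195 rect ((240.64398193359375, 187.2919921875), (10.107028007507324, 33.00436782836914), 79.69515228271484) 
 lo [0.5573 0.0577 0.105 ] hi [0.5984 0.1475 0.154 ] med [0.5794 0.1025 0.1379]
slot tri (array([0.5774, 0.1023, 0.1397]), np.float64(0.00013102449149941523))
handle top [ 0.4784 -0.3048  0.1706] [ 0.4667 -0.3157  0.1679] [ 0.4907 -0.294   0.1758] ((478.3420104980469, -305.06549072265625), (21.894001007080078, 23.2270565032959), 10.701224327087402)
sidebl [0.5785 0.1048 0.1379] normal [-0.1915  0.0521  0.9801] long [-0.0758  0.9948 -0.0677] [0.0086 0.0103 0.0297]
topbl [0.5785 0.1029 0.1367] normal [ 0.9758  0.1836 -0.1188] long [-0.1856  0.9826 -0.0057] [0.0097 0.0116 0.0291]Traceback (most recent call last):
  File "m.py", line 22, in <module>
    Q=cloud("top",k,d);cc=Q[:,0]
  File "m.py", line 4, in cloud
    v,u=np.nonzero(mask&(d>0)); return np.array([pt(n,(a,b),d[b,a]) for a,b in zip(u,v)])
                                                 ~~^^^^^^^^^^^^^^^^
  File "h.py", line 10, in pt
    o,r=px2ray(cam,uv); return o+r*depth
        ~~~~~~^^^^^^^^
  File "h.py", line 4, in px2ray
    c=calibration(cam);K=np.array(c["intrinsics"]);T=np.array(c["pose"]);k=c["k1"]
ValueError: time passes only in moves, steps and waits
```

```bash
python3 - <<'E'
s=open("h.py").read()
s=s.replace("from bench import *","from bench import state,snapshot,close_job,silhouettes,landmark_of,tcp_to_tips\nfrom bench import calibration as _cal\nimport functools\ncalibration=functools.lru_cache(None)(_cal)")
open("h.py","w").write(s)
E
python3 m.py | tail -3
```

```text
sidebl [0.5785 0.1048 0.1379] normal [-0.1915  0.0521  0.9801] long [-0.0758  0.9948 -0.0677] [0.0086 0.0103 0.0297]
topbl [0.5785 0.1029 0.1367] normal [ 0.9758  0.1836 -0.1188] long [-0.1856  0.9826 -0.0057] [0.0097 0.0116 0.0291]
plane [-0.5747 -0.111   0.8108] [0.5664 0.1065 0.1326] 3178 3577 tilt 35.82698643442995 yaw 10.927625036247814
```

Run:
```python
from m import *
Q=C["sideor"]; c=np.median(Q,0)
F=Q[(Q[:,2]<.166)&(Q[:,2]>.115)]
print("side face y vs x", np.polyfit(F[:,0],F[:,1],1), len(F), F[:,0].min(),F[:,0].max(),np.median(F[:,1]))
bs=np.histogram(F[:,0],6);e=bs[1]
print([(round(e[i],4),round(float(np.median(F[(F[:,0]>=e[i])&(F[:,0]<=e[i+1]),1])),4)) for i in range(6)])
# handle points top & side projections comparision
for n in ("side","top"):
    for p in ([.478,-.305,.17],[.478,-.305,.14],[.478,-.305,.11]): print(n,p,proj(n,p))
# decoys + boxes by depth in top
p=cv2.imread("pics/top0.png");d=np.load("top0.npy");h=cv2.cvtColor(p,cv2.COLOR_BGR2HSV)
m=((h[...,0]<4)|(h[...,0]>176))&(h[...,1]>150)&(h[...,2]>60);k=np.zeros_like(m);k[140:275,340:430]=1
n,l=cv2.connectedComponents((m&k).astype(np.uint8))
for i in range(1,n):
    if (l==i).sum()>8:
        q=cloud("top",l==i,d);print("red",len(q),q.min(0),q.max(0),np.median(q,0))
# top-surface tri of orange
print(tri((259.7,261.5),(392.9,223.4)))
```

```text
side or 257 254 265 259 284 rect ((259.7132263183594, 271.4847717285156), (25.57769203186035, 10.61581039428711), 85.91438293457031) 
 lo [ 0.4664 -0.3227  0.1106] hi [ 0.4899 -0.2943  0.1732] med [ 0.478  -0.3163  0.1475]
side bl 103 273 288 173 192 rect ((280.0769348144531, 182.61537170410156), (17.19570541381836, 9.984603881835938), 56.3099365234375) 
 lo [0.5602 0.0562 0.1119] hi [0.5963 0.1472 0.1531] med [0.5797 0.1061 0.1373]
top or 85 388 398 218 229 rect ((392.891845703125, 223.35134887695312), (9.535140991210938, 11.507928848266602), 80.53767395019531) 
 lo [ 0.4667 -0.3174  0.1086] hi [ 0.4909 -0.2927  0.1758] med [ 0.4774 -0.3054  0.1695]
top bl 186 224 257 180 195 rect ((240.64398193359375, 187.2919921875), (10.107028007507324, 33.00436782836914), 79.69515228271484) 
 lo [0.5573 0.0577 0.105 ] hi [0.5984 0.1475 0.154 ] med [0.5794 0.1025 0.1379]
slot tri (array([0.5774, 0.1023, 0.1397]), np.float64(0.00013102449149941523))
handle top [ 0.4784 -0.3048  0.1706] [ 0.4667 -0.3157  0.1679] [ 0.4907 -0.294   0.1758] ((478.3420104980469, -305.06549072265625), (21.89400100708007
[... 660 characters left out ...]
0.3173)]
side [0.478, -0.305, 0.17] [258.8731 261.0826]
side [0.478, -0.305, 0.14] [259.4274 271.5391]
side [0.478, -0.305, 0.11] [259.9691 281.7008]
top [0.478, -0.305, 0.17] [393.9468 222.6937]
top [0.478, -0.305, 0.14] [390.9675 223.9345]
top [0.478, -0.305, 0.11] [388.1332 225.1145]
red 198 [ 0.6681 -0.3096 -0.0017] [ 0.7401 -0.2592  0.1197] [ 0.6852 -0.2762  0.0906]
red 70 [ 0.5593 -0.4202  0.0013] [ 0.6103 -0.3458  0.1645] [ 0.5735 -0.3575  0.1599]
red 10 [ 0.5641 -0.3538  0.1122] [ 0.5794 -0.3468  0.1356] [ 0.5712 -0.3483  0.1262]
red 77 [ 0.3702 -0.2682  0.1535] [ 0.399  -0.2412  0.1641] [ 0.3833 -0.255   0.1593]
(array([ 0.4782, -0.303 ,  0.1669]), np.float64(0.0034740613400453466))
```

```bash
cat > g.py <<'E'
import numpy as np
from scipy.spatial.transform import Rotation as R
from bench import state
np.set_printoptions(precision=4,suppress=True)
YAW=0.189; T=np.radians(35)
def down(yaw): return R.from_euler("z",yaw)*R.from_quat([1,0,0,0])
# inserted attitude: tool z into slope, tool y = -slot y
RI=R.from_euler("z",YAW)*R.from_euler("y",-T)*R.from_quat([1,0,0,0])
SLOT=np.array([.5775,.1025,.1395])
def row(p,r,s=None):
    s=s or state(); r0=R.from_quat(s["eef_rot"])
    return np.r_[r0.inv().apply(np.array(p)-s["ee_pos"]),(r0.inv()*r).as_rotvec()]
def show():
    s=state();r=R.from_quat(s["eef_rot"]);print("t",s["time"],"pos",s["ee_pos"],"z",r.as_matrix()[:,2],"y",r.as_matrix()[:,1],"q",s["joints"],"F",s["wrist_force"],"w",s["grip_width"],s["gripper_force"]);return s
E
python3 -c "
from g import *
show();print(RI.as_matrix());print(row([.478,-.305,.30],down(0)))
print('then',row([.478,-.305,.146],down(0)))"
```

```text
t 0.8 pos [ 0.2559 -0.5702  0.2563] z [-0.  0. -1.] y [ 0.4094 -0.9124 -0.    ] q [ 1.2545  0.5075 -0.2376  1.5002  0.1257  1.1489 -0.1548] F [-0.5967  0.7658  0.2743] w 0.08542837954840553 0.0
[[ 0.8046  0.1879  0.5634]
 [ 0.1539 -0.9822  0.1078]
 [ 0.5736  0.     -0.8192]]
[ 0.3113 -0.151  -0.0437 -0.     -0.      0.4218]
then [ 0.3113 -0.151   0.1103 -0.     -0.      0.4218]
```

Request:
{"name": "move_arm", "arguments": {"rows": [[[0.05,-0.025,-0.03,0,0,0.1],[0.1,-0.05,-0.044,0,0,0.2],[0.15,-0.075,-0.044,0,0,0.3],[0.2,-0.1,-0.044,0,0,0.42],[0.25,-0.125,-0.044,0,0,0.422],[0.29,-0.141,-0.044,0,0,0.422],[0.3113,-0.151,-0.044,0,0,0.422],[0.3113,-0.151,-0.044,0,0,0.422],[0.3113,-0.151,-0.044,0,0,0.422]]], "grip": -1}}

```text
time: 1.92
ee_pos: [0.4772, -0.3061, 0.3003]
eef_rot: [1.0, -0.001, -0.0, 0.0]
wrist_force: [0.2, -0.2, -0.0]
grip_width: 0.0855
gripper_force: 0.0
```

```bash
python3 -c "
from g import *
show();print('then',row([.478,-.305,.146],down(0)))"
```

```text
t 1.925 pos [ 0.4772 -0.3061  0.3003] z [-0.0007 -0.0007 -1.    ] y [-0.0014 -1.      0.0007] q [ 0.673   0.3833 -0.2175  1.5835  0.0882  1.1846 -1.1348] F [ 0.1546 -0.181  -0.0008] w 0.08552519445386407 0.0
then [ 0.0009 -0.0012  0.1543  0.0007  0.0007 -0.0014]
```

Request:
{"name": "move_arm", "arguments": {"rows": [[[0.001,-0.001,0.05,0,0,0],[0.001,-0.001,0.1,0,0,0],[0.001,-0.001,0.135,0,0,0],[0.001,-0.001,0.154,0,0,0],[0.001,-0.001,0.154,0,0,0],[0.001,-0.001,0.154,0,0,0]]]}}

```text
time: 2.68
ee_pos: [0.479, -0.3051, 0.1472]
eef_rot: [1.0, -0.001, 0.0, 0.0]
wrist_force: [0.2, -1.6, -0.5]
grip_width: 0.086
gripper_force: 0.0
```

Request:
{"name": "move_arm", "arguments": {"rows": [[[0,0,0,0,0,0],[0,0,0,0,0,0],[0,0,0,0,0,0],[0,0,0,0,0,0],[0,0,0,0,0,0],[0,0,0,0,0,0],[0,0,0,0,0,0],[0,0,0,0,0,0]]], "grip": 1}}

```text
time: 3.68
ee_pos: [0.4792, -0.3041, 0.1467]
eef_rot: [1.0, -0.0, 0.0, 0.0]
wrist_force: [-0.7, 0.9, 6.4]
grip_width: 0.0232
gripper_force: 59.2
```

Request:
{"name": "move_arm", "arguments": {"rows": [[[0,0,-0.02,0,0,0],[0,0,-0.06,0,0,0],[0,0,-0.11,0,0,0],[0,0,-0.15,0,0,0],[0,0,-0.17,0,0,0],[0,0,-0.17,0,0,0]]]}}

```text
time: 4.42
ee_pos: [0.4795, -0.3042, 0.3172]
eef_rot: [1.0, -0.0, 0.001, 0.001]
wrist_force: [0.5, -0.2, -0.9]
grip_width: 0.0236
gripper_force: 59.2
```

```bash
python3 -c "
from g import *
s=show();z=RI.as_matrix()[:,2]
p=SLOT-z*(.1367+.04);print(p,row(p,RI,s))"
```

```text
t 4.425 pos [ 0.4795 -0.3042  0.3172] z [ 0.002  -0.0012 -1.    ] y [-0.0002 -1.      0.0012] q [ 0.6714  0.3727 -0.2217  1.5528  0.0855  1.2232 -1.1355] F [ 0.4569 -0.2271 -0.9345] w 0.023596616116421547 59.20588195323944
[0.478  0.0835 0.2842] [-0.0017 -0.3877  0.0325  0.0591  0.6071 -0.1828]
```

Request:
{"name": "move_arm", "arguments": {"rows": [[[0,-0.05,0,0,0,0],[0,-0.1,0,0,0,0],[-0.002,-0.15,0,0.0,0.0,0.0],[-0.002,-0.2,0,0.01,0.1,-0.03],[-0.002,-0.25,0,0.02,0.2,-0.06],[-0.002,-0.3,0,0.03,0.3,-0.09],[-0.002,-0.35,0,0.04,0.4,-0.12],[-0.002,-0.37,0.01,0.05,0.5,-0.15],[-0.002,-0.387,0.02,0.059,0.607,-0.183],[-0.002,-0.388,0.02,0.059,0.607,-0.183]]]}}

```text
time: 5.68
ee_pos: [0.4739, 0.0841, 0.2931]
eef_rot: [0.951, 0.091, 0.295, -0.029]
wrist_force: [0.4, -1.0, -0.8]
grip_width: 0.0237
gripper_force: 59.2
```

```bash
python3 -c "
from h import *
from g import row,RI,SLOT,show
s=show();z=RI.as_matrix()[:,2]
p=SLOT-z*(.1367+.04);print(p,row(p,RI,s))
a,da=snapshot('side');b,db=snapshot('top')
print('pred tip',[proj(n,s['ee_pos']+z*.1367) for n in ('side','top')])
for n in ('side','top'): print(n,[(round(x['score'],2),x['centre']) for t in ('rod_tip','slot') for x in landmark_of(n,t)])
A=cv2.resize(a[120:220,220:345],None,fx=3.2,fy=4.0*.8,interpolation=cv2.INTER_CUBIC);B=cv2.resize(b[140:240,180:305],None,fx=3.2,fy=3.2,interpolation=cv2.INTER_CUBIC)
cv2.imwrite('pics/ins1.png',np.hstack([A,B]))"
```

```text
t 5.675 pos [0.4739 0.0841 0.2931] z [ 0.5562  0.1087 -0.8239] y [ 0.1901 -0.9818 -0.0012] q [ 0.2215  0.0139 -0.4749  2.2832  0.1621  0.2473 -1.7763] F [ 0.357  -0.9611 -0.8496] w 0.023710621559538875 59.198117852211
[0.478  0.0835 0.2842] [-0.0019  0.0014  0.0095 -0.0022  0.0083  0.0012]
pred tip [array([270.8091, 171.3223]), array([240.5862, 194.1313])]
side [(0.87, [222.5, 307.3]), (0.81, [301.0, 325.9]), (0.54, [267.9, 172.2]), (0.71, [282.1, 180.8])]
top [(0.62, [363.0, 262.3]), (0.57, [239.8, 193.7]), (0.74, [242.2, 185.8])]
```

View pics/ins1.png

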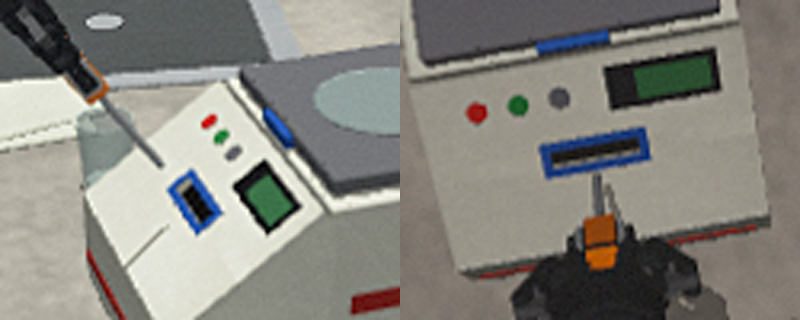

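Request:
{"name": "move_arm", "arguments": {"rows": [[[-0.001,0.001,0.015,-0.002,0.008,0.001],[-0.002,0.0015,0.03,-0.002,0.008,0.001],[-0.002,0.0015,0.043,-0.002,0.008,0.001],[-0.002,0.0015,0.043,-0.002,0.008,0.001],[-0.002,0.0015,0.043,-0.002,0.008,0.001]]]}}

```text
time: 6.6
ee_pos: [0.5002, 0.0863, 0.2601]
eef_rot: [0.949, 0.088, 0.302, -0.028]
wrist_force: [-0.2, 0.1, -1.4]
grip_width: 0.0236
gripper_force: 59.2
```

```bash
python3 -c "
from h import *
from g import row,RI,SLOT,show
s=show();z=RI.as_matrix()[:,2]
p=SLOT-z*(.1367+.006);print(p,row(p,RI,s))
a,da=snapshot('side');b,db=snapshot('top')
print('pred tip',[proj(n,s['ee_pos']+z*.1367) for n in ('side','top')],[proj(n,SLOT) for n in ('side','top')])
A=cv2.resize(a[145:210,250:315],None,fx=6,fy=6,interpolation=cv2.INTER_CUBIC);B=cv2.resize(b[160:225,210:275],None,fx=6,fy=6,interpolation=cv2.INTER_CUBIC)
cv2.imwrite('pics/ins2.png',np.hstack([A,B]))"
```

```text
t 6.6 pos [0.5002 0.0863 0.2601] z [ 0.5684  0.1072 -0.8158] y [ 0.1847 -0.9828 -0.0005] q [ 0.3462  0.128  -0.6578  2.3076  0.8663  0.1759 -2.484 ] F [-0.1962  0.1152 -1.3527] w 0.023578296523169093 59.206398725509644
[0.4971 0.0871 0.2564] [-0.0045 -0.0014  0.0013  0.0014 -0.0059 -0.0029]
pred tip [array([280.0008, 180.3031]), array([240.872 , 186.7267])] [array([280.0896, 182.638 ]), array([240.5861, 187.236 ])]
```

View pics/ins2.png

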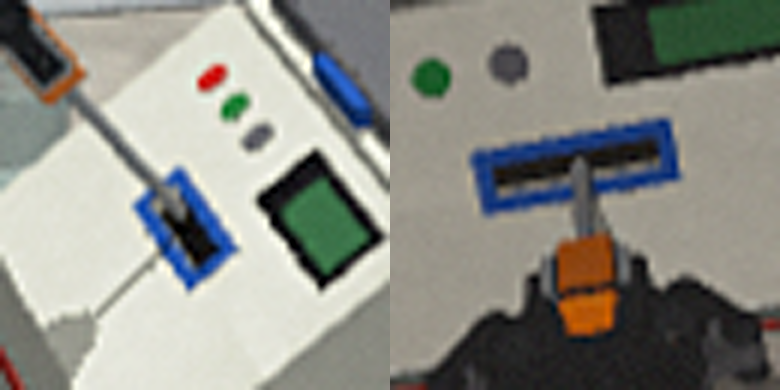

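Side crop: the tip is over the upper-front part of the blue frame. Top crop: it is centred over the slot mouth. The catch is that joint 6 has reached about 0.176, close to its 0.17 limit. I'll identify the arm's kinematics to plan around that.

```bash
cat > kin.py <<'E'
import numpy as np, itertools
from scipy.spatial.transform import Rotation as R
from scipy.optimize import least_squares
Z=lambda a:R.from_euler("z",a); Y=lambda a:R.from_euler("y",a)
D=[([1.2545,.5075,-.2376,1.5002,.1257,1.1489,-.1548],[.2559,-.5702,.2563],[-0.,0,-1],[.4094,-.9124,0]),
([.673,.3833,-.2175,1.5835,.0882,1.1846,-1.1348],[.4772,-.3061,.3003],[-.0007,-.0007,-1],[-.0014,-1,.0007]),
([.6714,.3727,-.2217,1.5528,.0855,1.2232,-1.1355],[.4795,-.3042,.3172],[.002,-.0012,-1],[-.0002,-1,.0012]),
([.2215,.0139,-.4749,2.2832,.1621,.2473,-1.7763],[.4739,.0841,.2931],[.5562,.1087,-.8239],[.1901,-.9818,-.0012]),
([.3462,.128,-.6578,2.3076,.8663,.1759,-2.484],[.5002,.0863,.2601],[.5684,.1072,-.8158],[.1847,-.9828,-.0005])]
def fk(q,P,s):
    b,c,d1,d3,d5,d7,a3,a5,o3,o5,a7=P
    r=Z(b+s[0]*q[0]);p=np.array([0,0,d1])
    r=r*Y(q[1]);r=r*Z(s[1]*q[2]);p=p+r.apply([a3,o3,d3])
    r=r*Y(q[3]);r=r*Z(s[2]*q[4]);p=p+r.apply([a5,o5,d5])
    r=r*Y(q[5])*Z(s[3]*q[6]+c);p=p+r.apply([0,0,d7])+r.apply([0,0,0])
    return p,r
def res(P,s):
    e=[]
    for q,p,z,y in D:
        a,r=fk(q,P,s);m=r.as_matrix();e+=[*(a-p)*3,*(m[:,2]-z),*(m[:,1]-y)]
    return np.r_[e,np.array(P[6:])*.003]
if __name__=="__main__":
    best=[]
    for s in itertools.product([1,-1],repeat=4):
      for b in (-2.4,-.8,.8,2.4):
        for c in (0,1.57,3.14,-1.57):
            o=least_squares(res,[b,c,.33,.4,.4,.25,0,0,0,0,0],args=(s,));best.append((o.cost,s,o.x))
    best.sort(key=lambda t:t[0]);np.set_printoptions(precision=4,suppress=True)
    for t in best[:4]: print(t)
    c,s,P=best[0];np.save("P.npy",np.r_[P,s])
    for q,p,z,y in D: print(fk(q,P,s)[0]-p, fk(q,P,s)[1].as_matrix()[:,2]-z)
E
time python3 kin.py
```

```text
(np.float64(2.3864774701393007e-06), (-1, -1, -1, -1), array([-0.0002, -4.7126,  0.2396,  0.5767,  0.3801,  0.3294,  0.0009,
       -0.0009, -0.0239, -0.0003,  0.    ]))
(np.float64(2.386477470139763e-06), (-1, -1, -1, -1), array([-0.0002, -4.7126,  0.2396,  0.5767,  0.3801,  0.3294,  0.0009,
       -0.0009, -0.0239, -0.0003,  0.    ]))
(np.float64(2.3864774701400244e-06), (-1, -1, -1, -1), array([-0.0002,  1.5706,  0.2396,  0.5767,  0.3801,  0.3294,  0.0009,
       -0.0009, -0.0239, -0.0003,  0.    ]))
(np.float64(2.386477470140202e-06), (-1, -1, -1, -1), array([-0.0002,  1.5706,  0.2396,  0.5767,  0.3801,  0.3294,  0.0009,
       -0.0009, -0.0239, -0.0003,  0.    ]))
[-0.      0.0001 -0.0001] [-0.  0.  0.]
[0.0001 0.     0.0001] [0.0001 0.     0.    ]
[-0.      0.0001  0.0001] [ 0.     -0.0001  0.    ]
[-0.0003 -0.0002  0.0003] [ 0.0001 -0.0002  0.    ]
[ 0.0003  0.0001 -0.0004] [-0.     -0.0001  0.    ]
real	0m24.974s
user	0m25.446s
sys	0m0.027s
```

```bash
cat > ik.py <<'E'
from kin import *
from g import YAW,SLOT
P=np.load("P.npy");S=P[11:];P=P[:11]
lo=np.array([-3.08,-.24,-1.43,0,-1.52,.17,-2.89]);hi=np.array([3.08,2.05,1.35,2.5,4.66,1.96,2.89])
def solve(p,r,q0,j3,free=False):
    def f(q):
        a,rr=fk(q,P,S);e=np.r_[(a-p)*5,(r.inv()*rr).as_rotvec()]
        return np.r_[e,(q[2]-j3)*(1e-3 if free else 1)]
    o=least_squares(f,np.clip(q0,lo+.01,hi-.01),bounds=(lo,hi));return o.x,np.linalg.norm(o.fun[:6])
def tool(tilt,depth,yo,roll=0):
    """tool tilt from vertical (deg); rod stays 35 deg, handle centre at grasp point"""
    ax=Z(YAW).apply([np.sin(np.radians(35)),0,-np.cos(np.radians(35))])
    r=Z(YAW)*Y(-np.radians(tilt))*R.from_quat([1,0,0,0])*Z(roll)
    tip=SLOT+Z(YAW).apply([0,yo,0])+ax*depth
    hc=tip-ax*.130
    return hc-r.apply([0,0,.006]),r
E
cat > scan.py <<'E'
from ik import *
np.set_printoptions(precision=2,suppress=True)
q0s=[np.array([.22,.1,-.47,2.2,.16,.4,-1.77]),np.array([.22,.1,-.3,2.2,3.1,.4,1.37])]
for tilt in (35,20,10,0,55,65):
  for depth in (-.03,.05):
    out=[]
    for q0 in q0s:
      for j3 in (-.9,-.5,-.2,.2):
        q=q0.copy();q[2]=j3;x,e=solve(*tool(tilt,depth,0),q,j3)
        if e<2e-3: out.append(x)
    print(tilt,depth,len(out));[print("   ",x) for x in out]
E
python3 scan.py
```

```text
35 -0.03 4
    [ 0.59  0.08 -0.9   2.31  0.6   0.21 -2.22]
    [ 0.23  0.06 -0.5   2.31  0.4   0.19 -2.02]
    [-0.05  0.06 -0.2   2.31  0.27  0.18 -1.88]
    [-0.43  0.06  0.2   2.3   0.09  0.17 -1.7 ]
35 0.05 0
20 -0.03 4
    [ 0.53  0.17 -0.9   2.08  0.32  0.62 -1.95]
    [ 0.2   0.14 -0.5   2.08  0.17  0.6  -1.79]
    [-0.06  0.13 -0.2   2.08  0.08  0.59 -1.69]
    [-0.41  0.13  0.2   2.08 -0.03  0.58 -1.57]
20 0.05 4
    [ 0.44  0.37 -0.9   2.09  0.7   0.56 -2.31]
    [ 0.16  0.3  -0.5   2.09  0.41  0.46 -2.02]
    [-0.07  0.28 -0.2   2.09  0.19  0.43 -1.79]
    [-0.38  0.29  0.2   2.09 -0.13  0.42 -1.47]
10 -0.03 4
    [ 0.48  0.27 -0.9   1.94  0.32  0.88 -1.95]
    [ 0.18  0.21 -0.5   1.94  0.16  0.84 -1.78]
    [-0.06  0.2  -0.2   1.94  0.07  0.83 -1.68]
    [-0.39  0.2   0.2   1.94 -0.05  0.83 -1.55]
10 0.05 4
    [ 0.41  0.44 -0.9   1.94  0.54  0.81 -2.15]
    [ 0.14  0.36 -0.5   1.94  0.29  0.72 -1.9 ]
    [-0.08  0.34 -0.2   1.94  0.12  0.69 -1.73]
    [-0.37  0.35  0.2   1.94 -0.11  0.69 -1.49]
0 -0.03 4
    [ 0.42  0.37 -0.9   1.8   0.32  1.12 -1.97]
    [ 0.15  0.31 -0.5   1.8   0.16  1.08 -1.79]
    [-0.07  0.29 -0.2   1.8   0.06  1.06 -1.68]
    [-0.37  0.29  0.2   1.8  -0.07  1.05 -1.53]
0 0.05 4
    [ 0.36  0.53 -0.9   1.79  0.47  1.05 -2.1 ]
    [ 0.12  0.44 -0.5   1.79  0.25  0.97 -1.87]
    [-0.08  0.42 -0.2   1.79  0.1   0.94 -1.71]
    [-0.36  0.43  0.2   1.79 -0.1   0.93 -1.49]
55 -0.03 0
55 0.05 0
65 -0.03 0
65 0.05 0
```

Kinematic fit is good to about 0.3 mm. It shows that holding the rod in line with the tool cannot reach full depth, because joint 6 hits its limit. A grasp pitched 25° in the hand can. So I'll put the rod back in its stand and regrasp it tilted.

Request:
{"name": "move_arm", "arguments": {"rows": [[[0,0,-0.03,0,0,0],[0,0,-0.06,0,-0.05,0],[0,0.03,-0.07,0,-0.15,0.0],[0,0.07,-0.07,0,-0.25,0],[0,0.07,-0.07,0,-0.25,0]]]}}

```text
time: 7.32
ee_pos: [0.4752, 0.0074, 0.3188]
eef_rot: [0.979, 0.089, 0.182, -0.018]
wrist_force: [-0.6, 0.8, -1.3]
grip_width: 0.0233
gripper_force: 59.2
```

```bash
python3 -c "
from g import *
s=show();print(row([.4795,-.3042,.32],down(0),s))"
```

```text
t 7.325 pos [0.4752 0.0074 0.3188] z [ 0.3537  0.067  -0.9329] y [ 0.1807 -0.9835 -0.0022] q [ 0.9247  0.0863 -1.0259  2.0415  0.0587  0.6891 -1.5137] F [-0.6488  0.763  -1.3234] w 0.02334881889219157 59.232097864151
[-0.0479  0.3072 -0.0205 -0.0356 -0.3671  0.1793]
```

Request:
{"name": "move_arm", "arguments": {"rows": [[[-0.008,0.05,-0.004,-0.006,-0.06,0.03],[-0.016,0.1,-0.008,-0.012,-0.12,0.06],[-0.024,0.15,-0.011,-0.018,-0.18,0.09],[-0.032,0.2,-0.014,-0.024,-0.25,0.12],[-0.04,0.25,-0.017,-0.03,-0.31,0.15],[-0.046,0.29,-0.0205,-0.0356,-0.367,0.179],[-0.048,0.307,-0.0205,-0.0356,-0.367,0.179],[-0.048,0.307,-0.0205,-0.0356,-0.367,0.179],[-0.048,0.307,-0.0205,-0.0356,-0.367,0.179]]]}}

```text
time: 8.45
ee_pos: [0.4793, -0.2985, 0.3191]
eef_rot: [1.0, 0.004, 0.0, 0.001]
wrist_force: [0.4, 0.1, -0.2]
grip_width: 0.0235
gripper_force: 59.3
```

```bash
python3 -c "
from g import *
s=show();print(row([.4793,-.3041,.27],down(0),s))"
```

```text
t 8.45 pos [ 0.4793 -0.2985  0.3191] z [ 0.0001 -0.0013 -1.    ] y [ 0.0085 -1.      0.0013] q [ 1.0186  0.4394 -0.7869  1.5516  0.3208  1.2836 -1.3744] F [ 0.3939  0.0959 -0.244 ] w 0.023485524934272504 59.25304055213928
[-0.      0.0055  0.0491  0.0013 -0.0001  0.0085]
```

Request:
{"name": "move_arm", "arguments": {"rows": [[[0,0.0055,0.02,0.001,0,0.0085],[0,0.0055,0.035,0.001,0,0.0085],[0,0.0055,0.047,0.001,0,0.0085],[0,0.0055,0.047,0.001,0,0.0085],[0,0.0055,0.047,0.001,0,0.0085]]]}}

```text
time: 9.07
ee_pos: [0.4794, -0.3062, 0.2722]
eef_rot: [1.0, -0.001, -0.0, 0.001]
wrist_force: [-0.5, 0.4, 0.3]
grip_width: 0.0235
gripper_force: 59.3
```

```bash
python3 -c "
from g import *
s=show();print(row([.4793,-.3041,.147],down(0),s))"
```

```text
t 9.075 pos [ 0.4794 -0.3062  0.2722] z [-0.0002 -0.0012 -1.    ] y [-0.0024 -1.      0.0012] q [ 1.0148  0.4797 -0.7676  1.6227  0.3546  1.1835 -1.4053] F [-0.4725  0.4088  0.3364] w 0.02347639345260663 59.25661861896515
[-0.0001 -0.0022  0.1252  0.0012  0.0002 -0.0024]
```

Request:
{"name": "move_arm", "arguments": {"rows": [[[0,-0.002,0.01,0.001,0,-0.002],[0,-0.002,0.015,0.001,0,-0.002],[0,-0.002,0.03,0.001,0,-0.002],[0,-0.002,0.045,0.001,0,-0.002],[0,-0.002,0.045,0.001,0,-0.002]]]}}

```text
time: 9.7
ee_pos: [0.4781, -0.3043, 0.225]
eef_rot: [1.0, -0.0, -0.002, -0.001]
wrist_force: [0.0, -0.1, -0.8]
grip_width: 0.0232
gripper_force: 59.3
```

```bash
python3 -c "
from g import *
s=show();print(row([.4793,-.3041,.147],down(0),s))"
```

```text
t 9.7 pos [ 0.4781 -0.3043  0.225 ] z [-0.0035  0.0016 -1.    ] y [-0.0008 -1.     -0.0016] q [ 0.9994  0.5202 -0.7478  1.6974  0.3919  1.0839 -1.4421] F [ 0.0356 -0.1484 -0.8344] w 0.023161653349757037 59.25512194633484
[ 0.0014 -0.      0.078  -0.0016  0.0035 -0.0008]
```

Entered the bore (tip at z ≈ 0.088 and no contact force). Lowering the rest of the way.

Request:
{"name": "move_arm", "arguments": {"rows": [[[0.001,0,0.02,0,0.002,0],[0.001,0,0.04,0,0.002,0],[0.001,0,0.06,0,0.002,0],[0.001,0,0.075,0,0.002,0],[0.001,0,0.077,0,0.002,0],[0.001,0,0.077,0,0.002,0]]]}}

```text
time: 10.45
ee_pos: [0.4803, -0.3045, 0.1502]
eef_rot: [1.0, -0.0, 0.001, 0.0]
wrist_force: [-0.2, 0.7, -0.6]
grip_width: 0.0236
gripper_force: 59.3
```

Request:
{"name": "move_arm", "arguments": {"rows": [[[0,0,0,0,0,0],[0,0,0,0,0,0],[0,0,0,0,0,0],[0,0,0,0,0,0],[0,0,0,0,0,0]]], "grip": -0.3}}

```text
time: 11.08
ee_pos: [0.4799, -0.3045, 0.1498]
eef_rot: [1.0, -0.0, 0.001, 0.0]
wrist_force: [0.9, 0.1, 0.1]
grip_width: 0.0557
gripper_force: 0.0
```

```bash
python3 -c "
from g import *
s=show()
r=R.from_euler('y',np.radians(25))*down(0);z=r.as_matrix()[:,2];print(z)
hc=np.array([.4785,-.3045,.1405]);print(row([.4785,-.3045,.26],down(0),s));print(row(hc-z*.06,r,s));print(row(hc-z*.006,r,s))"
```

```text
t 11.075 pos [ 0.4799 -0.3045  0.1498] z [ 0.0011 -0.0001 -1.    ] y [-0.0009 -1.      0.0001] q [ 0.9629  0.5989 -0.6989  1.7939  0.4723  0.9216 -1.5146] F [0.8802 0.1107 0.1249] w 0.05573150019431532 0.0
[-0.4226 -0.     -0.9063]
[-0.0013  0.     -0.1102  0.0001 -0.0011 -0.0009]
[ 0.024   0.     -0.0451 -0.0001 -0.4375 -0.0009]
[ 0.0011  0.      0.0038 -0.0001 -0.4375 -0.0009]
```

Request:
{"name": "move_arm", "arguments": {"rows": [[[0.005,0,-0.01,0,-0.12,0],[0.006,0,-0.01,0,-0.25,0],[0.005,0,-0.006,0,-0.38,0],[0.001,0,0.002,0,-0.4375,0],[0.001,0,0.002,0,-0.4375,0],[0.001,0,0.002,0,-0.4375,0]]]}}

```text
time: 11.82
ee_pos: [0.4809, -0.3046, 0.148]
eef_rot: [0.976, -0.001, -0.216, -0.0]
wrist_force: [-0.1, 0.2, -0.7]
grip_width: 0.0554
gripper_force: 0.0
```

```bash
python3 -c "
from g import *
s=show()
r=R.from_euler('y',np.radians(25))*down(0);z=r.as_matrix()[:,2]
hc=np.array([.4785,-.3045,.1405]);print(row(hc-z*.006,r,s))"
```

```text
t 11.825 pos [ 0.4809 -0.3046  0.148 ] z [-0.4215  0.0003 -0.9068] y [-0.001  -1.      0.0002] q [ 0.7342  0.7824 -0.5907  1.4706  0.4884  1.4685 -1.543 ] F [-0.052   0.1874 -0.6628] w 0.055370482821911066 0.0
[ 0.001  -0.0001  0.0018 -0.0003 -0.0013 -0.001 ]
```

Within 2 mm of the target, so I'll close, lift and check with the camera.

Request:
{"name": "move_arm", "arguments": {"rows": [[[0,0,0.001,0,0,0],[0,0,0.001,0,0,0],[0,0,0.001,0,0,0],[0,0,0.001,0,0,0],[0,0,0.001,0,0,0],[0,0,0.001,0,0,0]]], "grip": 1}}

```text
time: 12.58
ee_pos: [0.4804, -0.3048, 0.1476]
eef_rot: [0.976, -0.001, -0.216, 0.0]
wrist_force: [-0.6, -0.8, 6.4]
grip_width: 0.0231
gripper_force: 59.0
```

```bash
python3 -c "
from g import *
s=show()
# rod in the tool frame: axis (towards tip) and tip, from stand geometry
r=R.from_quat(s['eef_rot']);hc=np.array([.4785,-.3045,.1405])
print('axis',r.inv().apply([0,0,-1]),'hc in tool',r.inv().apply(hc-s['ee_pos']))
print(r.inv().apply([0,0,.17]))"
```

```text
t 12.575 pos [ 0.4804 -0.3048  0.1476] z [-0.4226 -0.0005 -0.9063] y [-0.0011 -1.      0.001 ] q [ 0.7342  0.7828 -0.5902  1.4717  0.4893  1.4683 -1.5438] F [-0.5797 -0.7647  6.3965] w 0.02312393885500677 58.9790153503418
axis [ 0.4226 -0.001   0.9063] hc in tool [ 0.0013 -0.0003  0.0072]
[-0.0718  0.0002 -0.1541]
```

Request:
{"name": "move_arm", "arguments": {"rows": [[[-0.012,0,-0.026,0,0,0],[-0.03,0,-0.064,0,0,0],[-0.05,0,-0.107,0,0,0],[-0.065,0,-0.139,0,0,0],[-0.072,0,-0.154,0,0,0],[-0.072,0,-0.154,0,0,0]]]}}

```text
time: 13.32
ee_pos: [0.4806, -0.3044, 0.3169]
eef_rot: [0.976, -0.0, -0.216, 0.0]
wrist_force: [0.4, -0.3, -2.3]
grip_width: 0.0233
gripper_force: 58.8
```

```bash
cat >> g.py <<'E'
TIP=np.array([.0562,-.0004,.125])   # rod tip in the tool frame
R10=R.from_euler("z",YAW)*R.from_euler("y",-np.radians(10))*R.from_quat([1,0,0,0])
AX=R.from_euler("z",YAW).apply([np.sin(T),0,-np.cos(T)]); SY=R.from_euler("z",YAW).apply([0,1,0])
def tcp(depth,yo=0,dx=0): 
    up=np.cross(SY,-AX); up=up/np.linalg.norm(up)
    return SLOT+SY*yo+AX*depth+up*dx-R10.apply(TIP)
def tipm(s):
    r=R.from_quat(s["eef_rot"]);d=s["ee_pos"]+r.apply(TIP)-SLOT
    up=np.cross(SY,-AX);a=r.apply([.4226,0,.9063]);return "tip depth %.4f y %.4f up %.4f"%(d@AX,d@SY,d@up),"axis err",np.array([a@SY,a@up])
E
python3 -c "
from g import *
from ik import solve
s=show();p=tcp(-.03);print(p,row(p,R10,s))
print(np.cross(SY,-AX))
for d in (-.03,.03,.05):print(solve(tcp(d),R10,s['joints'],s['joints'][2]))"
```

```text
t 13.325 pos [ 0.4806 -0.3044  0.3169] z [-0.4216 -0.0002 -0.9068] y [-0.0008 -1.      0.0006] q [ 0.7307  0.6454 -0.6165  1.2431  0.4226  1.793  -1.4346] F [ 0.4374 -0.3341 -2.3225] w 0.023349324555370088 58.75834107398987
[0.485  0.0844 0.2774] [ 0.0202 -0.3889  0.0339 -0.0245  0.608  -0.1912]
[0.8046 0.1539 0.5736]
(array([ 0.2713,  0.222 , -0.6165,  1.9413,  0.2006,  0.8535, -1.824 ]), np.float64(6.355588730545128e-13))
(array([ 0.2348,  0.3373, -0.6165,  1.9464,  0.3177,  0.7658, -1.9332]), np.float64(2.7312566452080405e-11))
(array([ 0.2246,  0.3763, -0.6165,  1.9441,  0.3599,  0.7413, -1.9707]), np.float64(8.092230577722934e-11))
```

Request:
{"name": "move_arm", "arguments": {"rows": [[[0,-0.05,0,0,0,0],[0,-0.1,0,0,0,0],[0,-0.15,0,0,0.0,0.0],[0,-0.2,0,-0.004,0.1,-0.03],[0,-0.25,0,-0.008,0.2,-0.06],[0,-0.3,0,-0.012,0.3,-0.09],[0.005,-0.35,0,-0.016,0.4,-0.13],[0.01,-0.37,0.01,-0.02,0.5,-0.16],[0.02,-0.387,0.025,-0.0245,0.608,-0.191],[0.02,-0.389,0.027,-0.0245,0.608,-0.191]]]}}

```text
time: 14.58
ee_pos: [0.4846, 0.0845, 0.2818]
eef_rot: [0.992, 0.095, 0.084, -0.008]
wrist_force: [0.5, 0.2, -0.1]
grip_width: 0.0231
gripper_force: 58.8
```

Request:
{"name": "move_arm", "arguments": {"rows": [[[0,0,0,0,0,0],[0,0,0,0,0,0]]]}}

```text
time: 14.82
ee_pos: [0.4884, 0.0838, 0.284]
eef_rot: [0.992, 0.093, 0.086, -0.009]
wrist_force: [0.1, -0.4, -1.5]
grip_width: 0.0234
gripper_force: 58.9
```

```bash
python3 -c "
from h import *
from g import *
s=show();print(tipm(s),row(tcp(-.008),R10,s))
a,da=snapshot('side');b,db=snapshot('top')
r=R.from_quat(s['eef_rot']);t=s['ee_pos']+r.apply(TIP);h=s['ee_pos']+r.apply(TIP-.13*np.array([.4226,0,.9063]))
print('pred tip,hc',[(proj(n,t),proj(n,h)) for n in ('side','top')])
A=cv2.resize(a[135:200,240:305],None,fx=6,fy=6,interpolation=cv2.INTER_CUBIC);B=cv2.resize(b[160:225,210:275],None,fx=6,fy=6,interpolation=cv2.INTER_CUBIC)
cv2.imwrite('pics/ins3.png',np.hstack([A,B]))"
```

```text
t 14.825 pos [0.4884 0.0838 0.284 ] z [ 0.1684  0.0333 -0.9852] y [ 0.1856 -0.9826 -0.0015] q [ 0.4269  0.2543 -0.8221  1.9158  0.2755  0.8959 -1.9034] F [ 0.1237 -0.3945 -1.5084] w 0.023440765401762896 58.8564133644104
('tip depth -0.0336 y -0.0012 up 0.0061', 'axis err', array([-0.0001, -0.002 ])) [ 0.005  -0.0012  0.0259 -0.0011  0.002  -0.0025]
pred tip,hc [(array([275.3326, 174.277 ]), array([248.7189, 144.6485])), (array([241.0685, 190.0808]), array([243.0401, 211.876 ]))]
```

View pics/ins3.png

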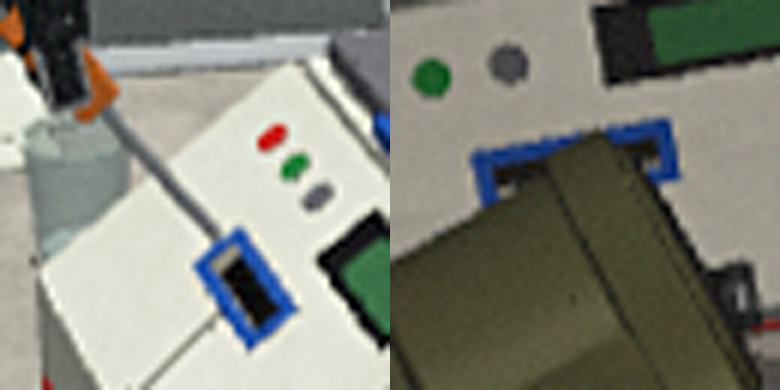

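Request:
{"name": "move_arm", "arguments": {"rows": [[[0.003,-0.001,0.012,-0.001,0.002,-0.002],[0.005,-0.001,0.022,-0.001,0.002,-0.002],[0.005,-0.001,0.026,-0.001,0.002,-0.002],[0.005,-0.001,0.026,-0.001,0.002,-0.002],[0.005,-0.001,0.026,-0.001,0.002,-0.002]]]}}

```text
time: 15.55
ee_pos: [0.4965, 0.0875, 0.2593]
eef_rot: [0.992, 0.095, 0.087, -0.008]
wrist_force: [-0.8, 0.7, 0.0]
grip_width: 0.0234
gripper_force: 58.9
```

```bash
python3 -c "
from h import *
from g import *
s=show();print(tipm(s),row(tcp(.02),R10,s))
a,da=snapshot('side')
r=R.from_quat(s['eef_rot']);t=s['ee_pos']+r.apply(TIP)
up=np.cross(SY,-AX)
f=lambda p:(np.array(proj('side',p))-[255,155])*12
print('pred tip',f(t), 'slot ctr',f(SLOT))
A=cv2.resize(a[155:205,255:305],None,fx=12,fy=12,interpolation=cv2.INTER_CUBIC)
cv2.imwrite('pics/ins4.png',A)"
```

```text
t 15.55 pos [0.4965 0.0875 0.2593] z [ 0.1718  0.0326 -0.9846] y [ 0.1896 -0.9819  0.0006] q [ 0.3885  0.2946 -0.8019  1.9428  0.3281  0.8408 -1.9548] F [-0.8074  0.7109  0.0152] w 0.02344183886550401 58.85972499847412
('tip depth -0.0084 y 0.0009 up -0.0005', 'axis err', array([0.0005, 0.0012])) [ 0.0125  0.0009  0.0255  0.0003 -0.0012  0.0018]
pred tip [279.1333 309.8761] slot ctr [301.0757 331.6555]
```

View pics/ins4.png

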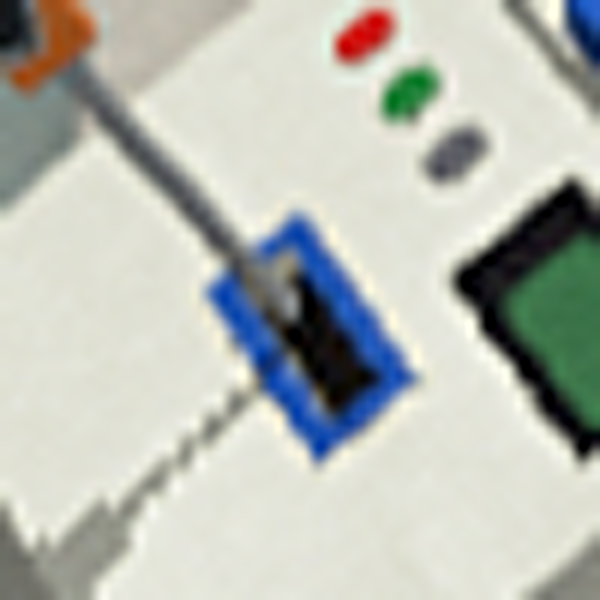

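Request:
{"name": "move_arm", "arguments": {"rows": [[[0.003,0.001,0.006,0,-0.001,0.002],[0.006,0.001,0.012,0,-0.001,0.002],[0.009,0.001,0.018,0,-0.001,0.002],[0.012,0.001,0.025,0,-0.001,0.002],[0.012,0.001,0.025,0,-0.001,0.002]]]}}

```text
time: 16.23
ee_pos: [0.5125, 0.0894, 0.2359]
eef_rot: [0.992, 0.094, 0.086, -0.008]
wrist_force: [-1.0, -0.4, -1.7]
grip_width: 0.0229
gripper_force: 58.9
```

```bash
python3 -c "
from g import *
s=show();print(tipm(s),'row',row(tcp(.03),R10,s),'tool axes: AX',R10.inv().apply(AX),'SY',R10.inv().apply(SY))"
```

```text
t 16.225 pos [0.5125 0.0894 0.2359] z [ 0.1694  0.0324 -0.985 ] y [ 0.1877 -0.9822 -0.0001] q [ 0.3477  0.3481 -0.772   1.9434  0.3816  0.8049 -2.002 ] F [-1.0218 -0.3917 -1.7161] w 0.02290587763001921 58.86038661003113
('tip depth 0.0200 y -0.0002 up -0.0010', 'axis err', array([-0.0001, -0.0012])) row [ 0.005  -0.0002  0.0086 -0.      0.0012 -0.0002] tool axes: AX [ 0.4226 -0.      0.9063] SY [-0. -1. -0.]
```

Request:
{"name": "move_arm", "arguments": {"rows": [[[0.001,0,0.003,0,0,0],[0.0025,0,0.006,0,0.001,0],[0.004,0,0.008,0,0.001,0],[0.0055,0,0.0105,0,0.001,0],[0.0055,0,0.0105,0,0.001,0]]]}}

```text
time: 16.85
ee_pos: [0.5197, 0.0908, 0.2271]
eef_rot: [0.992, 0.094, 0.087, -0.008]
wrist_force: [-0.5, 0.8, -1.3]
grip_width: 0.0231
gripper_force: 58.9
```

```bash
python3 -c "
from g import *
s=show();print(tipm(s),'F along AX',s['wrist_force']@AX,'SY',s['wrist_force']@SY)"
```

```text
t 16.85 pos [0.5197 0.0908 0.2271] z [ 0.1714  0.0325 -0.9847] y [ 0.1875 -0.9823  0.0002] q [ 0.3311  0.3684 -0.7591  1.9422  0.4034  0.7895 -2.0204] F [-0.5047  0.7977 -1.3012] w 0.023097169289955942 58.86224806308746
('tip depth 0.0315 y -0.0003 up 0.0001', 'axis err', array([-0.0004,  0.0008])) F along AX 0.8675310323461338 SY 0.8783057507648413
```

Depth is 31.5 mm with no contact yet. Advancing slightly more.

Request:
{"name": "move_arm", "arguments": {"rows": [[[0.0004,0,0.001,0,0,0],[0.001,0,0.002,0,0,0],[0.0014,0,0.003,0,0,0],[0.0014,0,0.003,0,0,0]]]}}

```text
time: 17.35
ee_pos: [0.5215, 0.0911, 0.2245]
eef_rot: [0.992, 0.094, 0.087, -0.008]
wrist_force: [0.2, -0.6, -0.8]
grip_width: 0.0235
gripper_force: 58.9
```

```bash
python3 -c "
from g import *
s=show();print(tipm(s),'F along AX',s['wrist_force']@AX,'SY',s['wrist_force']@SY)"
```

```text
t 17.35 pos [0.5215 0.0911 0.2245] z [ 0.1715  0.0324 -0.9847] y [ 0.1875 -0.9823  0.0003] q [ 0.3265  0.3742 -0.7555  1.942   0.4093  0.7852 -2.0254] F [ 0.1586 -0.5751 -0.8223] w 0.02351930574756578 58.8623321056366
('tip depth 0.0347 y -0.0004 up 0.0002', 'axis err', array([-0.0005,  0.0009])) F along AX 0.7010084166050503 SY -0.5946827905805965
```

Request:
{"name": "move_arm", "arguments": {"rows": [[[0.0004,0,0.001,0,0,0],[0.001,0,0.002,0,0,0],[0.0014,0,0.003,0,0,0],[0.0014,0,0.003,0,0,0]]]}}

```text
time: 17.85
ee_pos: [0.5234, 0.0915, 0.2219]
eef_rot: [0.992, 0.094, 0.087, -0.008]
wrist_force: [-1.4, -1.2, 2.4]
grip_width: 0.0238
gripper_force: 59.4
```

```bash
python3 -c "
from g import *
s=show();print(tipm(s),'F along AX',s['wrist_force']@AX,'SY',s['wrist_force']@SY)"
```

```text
t 17.85 pos [0.5234 0.0915 0.2219] z [ 0.1716  0.0323 -0.9846] y [ 0.1876 -0.9823  0.0005] q [ 0.3218  0.3798 -0.7518  1.9416  0.4152  0.7814 -2.0304] F [-1.4473 -1.1885  2.4271] w 0.023788902915742663 59.41751718521118
('tip depth 0.0378 y -0.0003 up 0.0003', 'axis err', array([-0.0006,  0.001 ])) F along AX -2.9316591224109616 SY -0.8954606535074789
```

Request:
{"name": "move_arm", "arguments": {"rows": [[[0.0004,0,0.001,0,0,0],[0.001,0,0.002,0,0,0],[0.001,0,0.002,0,0,0]]]}}

```text
time: 18.23
ee_pos: [0.5247, 0.0917, 0.22]
eef_rot: [0.992, 0.094, 0.087, -0.008]
wrist_force: [-3.3, -1.2, 4.1]
grip_width: 0.0229
gripper_force: 59.5
```

```bash
python3 -c "
from g import *
s=show();print(tipm(s),'F along AX',s['wrist_force']@AX,'SY',s['wrist_force']@SY)"
```

```text
t 18.225 pos [0.5247 0.0917 0.22  ] z [ 0.1715  0.0323 -0.9847] y [ 0.1875 -0.9823  0.0004] q [ 0.3187  0.384  -0.7492  1.9414  0.4192  0.7785 -2.0337] F [-3.343  -1.1935  4.0592] w 0.02293658050999429 59.4717139005661
('tip depth 0.0401 y -0.0004 up 0.0002', 'axis err', array([-0.0005,  0.0009])) F along AX -5.337052363475399 SY -0.5442102882561295
```

Request:
{"name": "move_arm", "arguments": {"rows": [[[0.0004,0,0.001,0,0,0],[0.001,0,0.002,0,0,0],[0.0014,0,0.003,0,0,0],[0.0014,0,0.003,0,0,0]]]}}

```text
time: 18.73
ee_pos: [0.5267, 0.092, 0.2172]
eef_rot: [0.992, 0.094, 0.087, -0.008]
wrist_force: [-3.0, -0.7, 4.0]
grip_width: 0.0234
gripper_force: 59.5
```

```bash
python3 -c "
from g import *
s=show();print(tipm(s),'F along AX',s['wrist_force']@AX,'SY',s['wrist_force']@SY)"
```

```text
t 18.725 pos [0.5267 0.092  0.2172] z [ 0.1716  0.0325 -0.9846] y [ 0.1874 -0.9823  0.0002] q [ 0.3141  0.3902 -0.7452  1.9409  0.4251  0.774  -2.0385] F [-3.0233 -0.6798  4.0052] w 0.023352282349398346 59.50316369533539
('tip depth 0.0436 y -0.0004 up 0.0003', 'axis err', array([-0.0005,  0.001 ])) F along AX -5.057327533737704 SY -0.09971638284943118
```

Request:
{"name": "move_arm", "arguments": {"rows": [[[0.0005,0,0.001,0,0,0],[0.0009,0,0.002,0,0,0],[0.0014,0,0.003,0,0,0],[0.0018,0,0.004,0,0,0],[0.0023,0,0.005,0,0,0],[0.0023,0,0.005,0,0,0]]]}}

```text
time: 19.48
ee_pos: [0.5297, 0.0926, 0.2127]
eef_rot: [0.992, 0.094, 0.087, -0.008]
wrist_force: [-2.6, -0.1, 3.4]
grip_width: 0.0232
gripper_force: 59.5
```

```bash
python3 -c "
from h import *
from g import *
s=show();print(tipm(s),'F along AX',s['wrist_force']@AX,'SY',s['wrist_force']@SY)
a,_=snapshot('side')
cv2.imwrite('pics/push.png',cv2.resize(a[110:230,230:400],None,fx=4,fy=4,interpolation=cv2.INTER_CUBIC))"
```

```text
t 19.475 pos [0.5297 0.0926 0.2127] z [ 0.1716  0.0325 -0.9846] y [ 0.1875 -0.9823  0.0002] q [ 0.3065  0.4    -0.7388  1.9403  0.4348  0.7672 -2.0464] F [-2.5577 -0.1272  3.4227] w 0.02318238908934473 59.50246274471283
('tip depth 0.0491 y -0.0004 up 0.0003', 'axis err', array([-0.0004,  0.001 ])) F along AX -4.258348649721443 SY 0.35565070335842897
```

View pics/push.png

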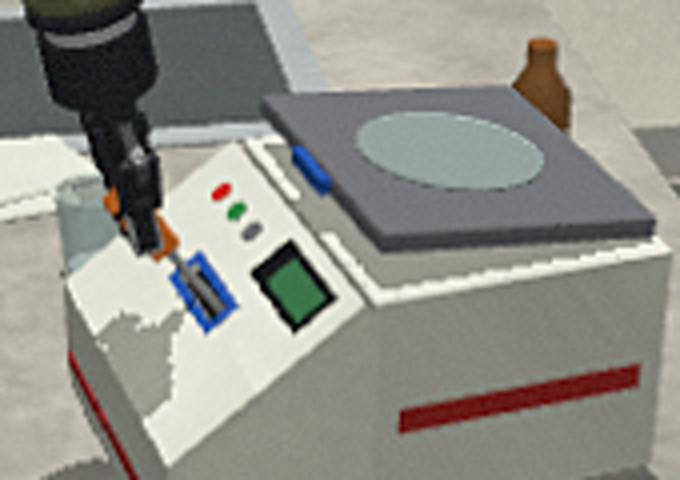

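The picture shows the lid's front edge, at crop (380,245), well above the body rim, so the plunger is moving. Next I'll push on to the end stop.

Request:
{"name": "move_arm", "arguments": {"rows": [[[0.0004,0,0.001,0,0,0],[0.0009,0,0.002,0,0,0],[0.0013,0,0.003,0,0,0],[0.0013,0,0.003,0,0,0]]]}}

```text
time: 20.02
ee_pos: [0.5305, 0.093, 0.2112]
eef_rot: [0.992, 0.094, 0.087, -0.007]
wrist_force: [-14.0, -2.9, 21.5]
grip_width: 0.0234
gripper_force: 62.3
```

```bash
python3 -c "
from g import *
s=show();print(tipm(s),'F along AX',s['wrist_force']@AX,'SY',s['wrist_force']@SY)"
```

```text
t 20.025 pos [0.5305 0.093  0.2112] z [ 0.1714  0.0309 -0.9847] y [ 0.1876 -0.9822  0.0019] q [ 0.3021  0.403  -0.7361  1.9401  0.4396  0.7662 -2.0512] F [-14.015   -2.852   21.4665] w 0.023376473451559035 62.329591512680054
('tip depth 0.0508 y -0.0003 up 0.0001', 'axis err', array([-0.0017,  0.0005])) F along AX -25.787184301227512 SY -0.16810419152801942
```

Request:
{"name": "move_arm", "arguments": {"rows": [[[-0.0006,0,-0.0013,0,0,0],[-0.0009,0,-0.002,0,0,0],[-0.0009,0,-0.002,0,0,0]]]}}

```text
time: 20.4
ee_pos: [0.5302, 0.0927, 0.2119]
eef_rot: [0.992, 0.094, 0.087, -0.008]
wrist_force: [-3.1, -1.2, 5.5]
grip_width: 0.0232
gripper_force: 59.5
```

Request:
{"name": "move_arm", "arguments": {"rows": [[[0,0,0,0,0,0],[0,0,0,0,0,0],[0,0,0,0,0,0],[0,0,0,0,0,0],[0,0,0,0,0,0],[0,0,0,0,0,0]]], "grip": -0.4}}

```text
time: 21.15
ee_pos: [0.5302, 0.0928, 0.2119]
eef_rot: [0.992, 0.094, 0.087, -0.008]
wrist_force: [0.5, 0.2, -0.9]
grip_width: 0.0599
gripper_force: 0.0
```

Request:
{"name": "move_arm", "arguments": {"rows": [[[0,0,-0.02,0,0,0],[0,0,-0.05,0,0,0],[0,0,-0.09,0,0,0],[0,0,-0.13,0,0,0],[0,0,-0.16,0,0,0],[0,0,-0.16,0,0,0],[0,0,-0.16,0,0,0]]]}}

```text
time: 22.02
ee_pos: [0.5025, 0.0873, 0.3688]
eef_rot: [0.992, 0.094, 0.087, -0.008]
wrist_force: [-0.4, 0.1, 0.1]
grip_width: 0.06
gripper_force: 0.0
```

```bash
python3 -c "
from h import *
from g import *
s=show()
a,_=snapshot('side')
cv2.imwrite('pics/end.png',cv2.resize(a[110:230,230:400],None,fx=4,fy=4,interpolation=cv2.INTER_CUBIC))"
```

```text
t 22.025 pos [0.5025 0.0873 0.3688] z [ 0.1709  0.0319 -0.9848] y [ 0.1872 -0.9823  0.0006] q [ 0.4575  0.2087 -0.849   1.7236  0.2095  1.1133 -1.8267] F [-0.3594  0.0842  0.0787] w 0.06004777568803285 0.0
```

View pics/end.png

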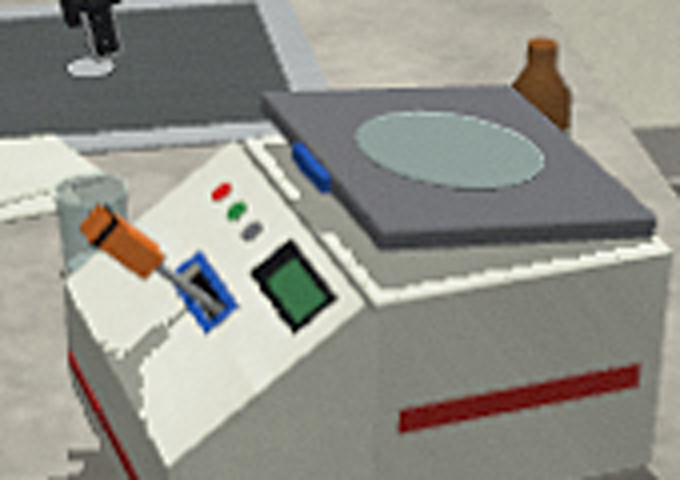

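```bash
python3 -c "
from h import *
for k in range(2):
    a,d=snapshot('side');h=cv2.cvtColor(a,cv2.COLOR_BGR2HSV)
    m=cv2.inRange(h,(5,120,80),(22,255,255));m[:155]=0;m[185:]=0;m[:,:245]=0;m[:,275:]=0
    v,u=np.nonzero((m>0)&(d>0));Q=np.array([pt('side',(x,y),d[y,x]) for x,y in zip(u,v)])
    Q=Q[abs(Q-np.median(Q,0)).max(1)<.05]
    hc=np.median(Q,0);w,V=np.linalg.eigh(np.cov((Q-hc).T));ax=V[:,2]*np.sign(V[2,2])
    t=np.array([.5775,.1025,.1395])+np.array([.563,.108,-.819])*.05
    print(len(Q),hc,'pca lean',np.degrees(np.arccos(ax[2])),'tip-hc lean',np.degrees(np.arctan2(np.hypot(*(hc-t)[:2]),(hc-t)[2])),np.linalg.norm(hc-t))
"
```

```text
162 [0.52037598 0.07967914 0.19722814] pca lean 47.85023990556415 tip-hc lean 42.31024674079801 0.1334370682511923
163 [0.52075183 0.07989388 0.19683163] pca lean 47.16212455043691 tip-hc lean 42.290055239964495 0.13285827468716777
```

The rod leans about 45° and is stable, with its handle-to-tip distance consistent with the tip being at the bottom of the hole. Handing the job in.

```bash
python3 -c "
from bench import close_job
print(close_job())"
```

```text
the job is handed in; nothing more can be done
None
```

I handed the job in after about 22 s of the 48 s: the plunger was pushed to its end stop, the lid stands ajar, and the released rod stands in the hole leaning about 45°; the judge returned no verdict, and I did not re-measure the bottle, beaker or slide box at the end.

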